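# Hold the reference blade in the photometer's slot

### The job

First twist the black round cap on top of the small bench photometer anticlockwise (it cannot come off) until its metal tongue is swung well away from the slot (about a quarter turn). Then take the blade with the long rectangular bar grip out of the grey stand, leave the blade with the small round grip where it stands, and lower the bar-grip blade upright, foot first, through the photometer's slot until the line scribed across the blade is level with the slot's mouth. Finish while still holding it there in the gripper: do not let go, and do not let it sink to the bottom.

Things in the scene. Friction and masses are not known exactly. Their poses are not given: they have to be found in the camera images.
- photometer: Fixed white bench instrument, 140 (x) x 100 (y) x 95 mm high, hollow inside; origin at the centre of its underside, z up. In its aluminium top plate there is a slot (see slot_mouth), and on the top a black twist cap (see cap_grip). The inner floor lies 89 mm below the top. (On the right a fixed power cord hangs at about x 0.37, y -0.52 up to z 0.54: go round or draw in; tap spout in between.)
- slot_mouth (a point): Centre of the slot's mouth, level with the photometer's top face (35 mm from the middle of the top, on its -x axis). The slot is 28 mm long along this x axis and 8 mm wide along y, i.e. 2 mm more than the blade each way in all; the mouth is bevelled by 4 mm round the edge. Plate 12 mm thick, open chamber below.
- cap_grip (a point): On the vertical axis of the round black ribbed cap, at the TCP height to grip its 36 mm diameter (any yaw): 32 mm above the photometer's top; the cap spans 12 to 40 mm. The axis is 55 mm from the slot's centre, to the photometer's +x. Below the cap a flat dark steel tongue, 28 mm wide, 2 to 6 mm above the top, reaches 75 mm from the axis and covers the slot when closed.
- shutter_cap (a joint): Angle of the twist cap: 0 = tongue over the slot, grows anticlockwise seen from above, end stop at 1.5 rad (tongue points to the photometer's -y side). Starts between 0 and 0.2, light friction (0.05 N m), does not rise, stays where it is left. The slot is clear above 0.8.
- blade_stand: Fixed grey plastic stand, 116 (x) x 50 (y) x 40 mm high with two bays 28 mm either side of its middle along x; origin at the centre of its underside. A blade stands upright 34 mm deep in each bay, with 1.5 mm of play all round.
- bar_blade: The blade to use, 60 g more or less: loose flat aluminium blade, 26 mm wide (x), 6 mm thick (y), 90 mm long, with on its top a white rectangular bar grip 42 (x) x 12 (y) x 32 mm high (85 to 117 mm above the foot). Origin at the centre of its foot, z up along the blade. The same turned half round. It is in either bay of the stand.
- bar_grip (a point): Centre line of the bar grip, 104 mm above the blade's foot: TCP point to grip it, closing along the blade's y (12 mm).
- blade_line (a point): Middle of the blade at the dark line scribed across both faces, 40 mm above its foot.
- disc_blade: The other blade, to be left alone: the same blade, but with a small round grip, a disc 26 mm in diameter and 12 mm thick (85 to 111 mm above the foot). Origin at the centre of its foot.
There are look-alikes about, which are no part of the job. There is more than one size of the photometer; the one meant has the size given above.

How it is judged (in metres and radians):
On the way, in this order (a step that is already met when the one before it is completed fails the run):
1. the cap is twisted open while the blade still stands in its stand (value of joint shutter_cap above 1 rad and distance of bar_blade from where it was at the start of the episode below 0.03 m), for 0.2 s.
2. the bar-grip blade is lifted clear out of the stand by the gripper (z of bar_blade in the frame of blade_stand above 0.045 m and contact force between the fingers and bar_blade above 1 N), for 0.1 s.
At the end, for the whole second after the job is handed in: The gripper still holds the bar-grip blade at rest and upright (within 0.12 rad) in the photometer's slot, its scribed line within 10 mm of the height of the slot's mouth and within 6 mm of its centre, its foot in the chamber within 8 mm of the slot's axis; the cap stays open (over 0.8 rad) (z of blade_line in the frame of slot_mouth between -0.01 and 0.01 m and horizontal distance between bar_blade and slot_mouth below 0.008 m and horizontal distance between blade_line and slot_mouth below 0.006 m and angle between bar_blade's own z axis and vertical below 0.12 rad and linear speed of bar_blade below 0.02 m/s and contact force between the fingers and bar_blade above 1 N and value of joint shutter_cap above 0.8 rad); the arm keeps its last pose, push and grip.
It fails at once if the blade with the round grip is taken or knocked out of its place (distance of disc_blade from where it was at the start of the episode above 0.025 m).
It also fails if it takes over 58 s, if anything falls off the work surface, if the arm or the gripper's body presses on something with over 40 N, if the wrist force passes 120 N, or if a joint passes its speed limit or range.

### The arm

A 6-joint arm with a two-finger parallel gripper is mounted at the origin on a cart in front of the work surface, level with it; the furniture and walls round the work are solid. World frame = base frame: x ahead of the robot, y to its left, z up, the work surface at z = 0. Lengths are in m, angles in degrees, forces in N, time in s.
With the tool pointing down it reaches from about 0.25 to 0.725 m from the base axis. Payload 9.7 kg.
Tool frame: the origin (TCP) lies between the finger pads, 19 mm behind the fingertips; this is the grasp point; z points along the fingers, y is the line along which they close (so a half turn about z gives the same grasp; the last joint's range is limited). The gripper opens to 85 mm and grips with 20 to 120 N. Pads are 22 mm wide; open, the fingers measure 114 mm over their backs; the gripper's body (76 mm by 85 mm) begins 54 mm behind the grasp point. The pads swing forward as they close: fully open they stand 13 mm farther back than shut.
Start: joints at [75.802, 4.979, 10.078, 95.1, 0, 90], TCP at [0.135, 0.533, 0.25] pointing down, gripper open.
Joint ranges: [-179.16, 179.16], [-48.56, 103.87], [-65.8, 70.77], [-126.05, 130.52], [-82.76, 87.17], [-180, 180]. Speed limits (degrees/s): [127.2, 127.2, 147.25, 180, 180, 180].

### API

Orientations are given as [roll, pitch, yaw] about the fixed x, y, z axes, in that order (R = Rz(yaw) Ry(pitch) Rx(roll)).
In Python, from workcell import * gives the robot as it stands.
- The arm moves only by the tool servo_tool, never from a script. Its argument "moves" is a list of rows, each a list of 4 numbers: the shift along the world's x, y, z in shares of 75 cm (1.0 is 75 cm), then the turn about the world's z in shares of 2 pi rad (1.0 is 2 pi rad). A call has 1 to 20 rows; each row is the pose to reach, as a shift and turn from the pose commanded when the call began; what a row does not reach only later rows make up. A row lasts 1/12 s, in which the tool goes at most 41.7 mm and 7.16 degrees, less where a joint would pass 70% of its speed; a pose out of reach is approached as far as the arm can. No shift or turn number may pass 1 either way. A call with a gripper value outside its range is refused whole. "claw" is the closure, from 0 (fully open) to 1 (shut), set as the call begins (left out, the last holds). The fingers move at their own pace and stop on an object; "force" is the grip in N (left out, the last holds). Time passes only in rows, so rows that repeat a pose let the fingers close. It gives the time, the measured TCP pose, the force, the opening and the grip force at its end, in the units of the state.
- get_obs(): the state, without advancing time (a new reading comes with each control period).
- camera(name): name is "side" or "top" or "wrist"; returns the picture (480x640x3 uint8, red, green, blue); there is no depth.
- get_calibration(name): a dict with "fx", "fy", "cx", "cy" (pixels), "k1" (the pictures are not rectified: a ray, as slopes to the right and down, at radius r is drawn at 1 + k1 r^2 times it, then the intrinsics apply), "rvec" (rotation vector, rad) and "tvec" (3), from world to camera coordinates, as OpenCV has them; the wrist camera has in their place "tool_from_camera" (4x4, takes a point from camera to tool coordinates, whose origin is the TCP and whose axes are the flange's). Camera axes: x right, y down, z forward; pixel columns grow to the right and rows downward; lengths in m; the calibration is good to about 2 mm. A picture is of the moment at which its call begins: read the wrist's pose just before it. get_calibration takes no time and is no camera call.
- job_done(): hands the job in; it is judged then, once.
The state is a dict: "time": time; "q": joint angles; "qd": joint speeds; "joint_efforts": joint torques, N m; "ee_pos": TCP position; "tcp_rot": TCP orientation; "wrist_force": force on the tool from outside, world axes, zero at the start; "torque": the same for the moment, N m; "opening": finger opening in m; "grasp_force": force on a finger pad.
Only numpy, scipy, OpenCV 4.12 (cv2) and the standard library are available. Lean on these libraries where they do the work, as an engineer would, in place of code of your own. Each camera call takes 0.05 s, during which the arm holds its last target. There are 200 camera calls.

## Working session

There is one attempt and no reset: what is moved stays moved. The work goes in short steps, Python scripts to look and compute and a tool call to move; the robot and the scene stay as the last step left them, time stands still between calls to the robot, and variables do not carry over. Pictures are saved under pics/ and viewed, at most 10 in all, crops included, and the job is handed in when it is done.

Besides the shell and the picture viewer there is one more tool, called after "Request:" by a JSON object that holds its "name" and its "arguments". servo_tool: Moves the arm, as the interface text tells. Its arguments: {"type":"object","properties":{"moves":{"type":"array","items":{"type":"array","items":{"type":"number"}}},"claw":{"type":"number"},"force":{"type":"number"}},"required":["moves"]}

```bash
mkdir -p pics; python3 - <<'E'
from workcell import *
import cv2,numpy as np
print(get_obs())
for n in ("top","side","wrist"):
    im=camera(n); cv2.imwrite(f"pics/{n}0.png",im[:,:,::-1]); print(n,get_calibration(n))
E
```

```text
{'time': 0.0, 'q': array([ 7.58029709e+01,  5.01041301e+00,  1.00322527e+01,  9.50988501e+01,
       -1.82170325e-03,  8.99977503e+01]), 'qd': array([-0.03853304, -0.00741752,  0.08123222, -0.00446405,  0.02513134,
       -0.03039268]), 'joint_efforts': array([ 1.41149361e-03, -5.20387387e+01,  4.64808011e+01,  1.60074164e-02,
        2.07743383e-04,  8.63203269e-06]), 'ee_pos': array([0.13484734, 0.53299318, 0.24926993]), 'tcp_rot': array([-1.79922989e+02,  1.81867777e-03,  1.65805223e+02]), 'wrist_force': array([-1.48338861,  0.93181258, -0.0368512 ]), 'torque': array([ 0.0188643 , -0.00044628,  0.02750442]), 'grasp_force': 0.0, 'opening': 0.08518030655189664}
top {'fx': 522.0492125222025, 'fy': 522.0492125222025, 'cx': 323.22760139079054, 'cy': 237.83964300364937, 'k1': -0.14629407826775812, 'rvec': array([ 2.14005491, -2.17674602,  0.10767773]), 'tvec': array([0.30185206, 0.38078613, 0.92108594])}
side {'fx': 605.0986026432836, 'fy': 605.0986026432836, 'cx': 325.3054619303198, 'cy': 239.07731627559815, 'k1': -0.026214729574803936, 'rvec': array([ 0.94477326,  2.48679575, -1.09953818]), 'tvec': array([ 0.07169815, -0.23048088,  1.47189396])}
wrist {'fx': 334.2395617633902, 'fy': 334.2395617633902, 'cx': 320.60992914688063, 'cy': 237.15226212126177, 'k1': -0.01563738501442665, 'tool_from_camera': array([[ 5.88031307e-04, -9.54988925e-01, -2.96640874e-01,
         7.61312784e-02],
       [ 9.99999504e-01,  3.23260958e-04,  9.41611241e-04,
         9.58208375e-05],
       [-8.03335893e-04, -2.96641281e-01,  9.54988641e-01,
        -1.23389840e-01],
       [ 0.00000000e+00,  0.00000000e+00,  0.00000000e+00,
         1.00000000e+00]])}
```

View pics/top0.png

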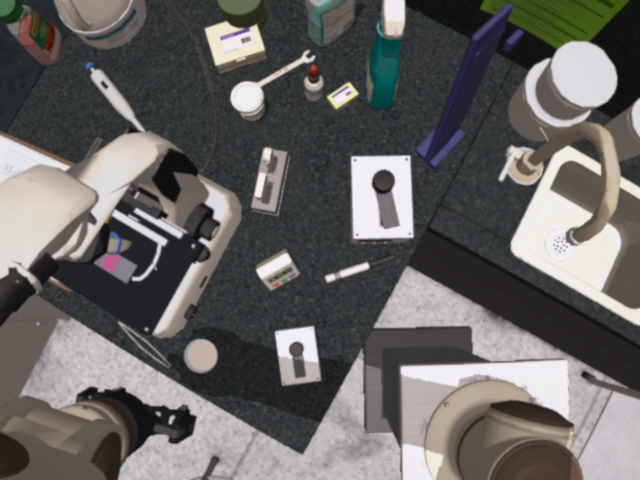

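View pics/side0.png

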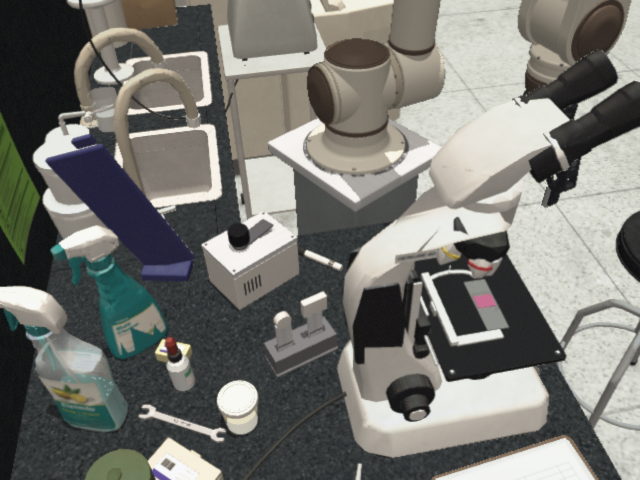

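The top view shows a large photometer at (381,198) with its cap at (383,182), a small one at (298,355), and the stand at (270,180). The side view shows the disc grip at (283,325) and the bar grip at (315,305). I'll enlarge these areas.

```bash
cat > h.py <<'E'
import cv2,numpy as np
from workcell import *
from scipy.spatial.transform import Rotation as Rot
def pose(n,obs=None):
    c=get_calibration(n)
    if n=="wrist":
        T=np.eye(4);T[:3,:3]=Rot.from_euler('xyz',obs['tcp_rot'],degrees=True).as_matrix();T[:3,3]=obs['ee_pos']
        M=np.linalg.inv(T@c['tool_from_camera']);R=M[:3,:3];t=M[:3,3]
    else: R=cv2.Rodrigues(c['rvec'])[0];t=c['tvec']
    K=np.array([[c['fx'],0,c['cx']],[0,c['fy'],c['cy']],[0,0,1]]);return K,np.array([c['k1'],0,0,0,0.]),R,t
def proj(P,n,obs=None):
    K,d,R,t=pose(n,obs);return cv2.projectPoints(np.array(P,float).reshape(-1,3),cv2.Rodrigues(R)[0],t,K,d)[0].reshape(-1,2)
def unproj(uv,z,n,obs=None):
    K,d,R,t=pose(n,obs);uv=np.array(uv,float).reshape(-1,1,2)
    p=cv2.undistortPoints(uv,K,d).reshape(-1,2);r=np.c_[p,np.ones(len(p))]@R;o=-R.T@t
    return o+r*((z-o[2])/r[:,2])[:,None]
E
python3 - <<'E'
from h import *
a=cv2.imread("pics/top0.png");b=cv2.imread("pics/side0.png")
f=lambda i,x,y,w,h,s:cv2.resize(i[y:y+h,x:x+w],None,fx=s,fy=s,interpolation=cv2.INTER_CUBIC)
c1=f(a,340,145,80,105,5) # 400x525
c2=f(a,240,140,60,80,5) #300x400
o=np.zeros((600,800,3),np.uint8);o[:525,:400]=c1;o[:400,400:700]=c2
cv2.imwrite("pics/c1.png",o)
o=f(b,195,205,150,170,3.5);cv2.imwrite("pics/c2.png",o)
print(unproj([[350,157],[410,155],[413,240],[352,242],[383,182]],.095,"top"))
print(unproj([[277,330],[312,326],[320,380],[281,385]],.06,"top"))
E
```

```text
[[0.51570192 0.24664134 0.095     ]
 [0.51773273 0.14383064 0.095     ]
 [0.37151569 0.14442857 0.095     ]
 [0.36997918 0.24666903 0.095     ]
 [0.47119525 0.19174806 0.095     ]]
[[0.22405826 0.37683071 0.06      ]
 [0.23012336 0.31664259 0.06      ]
 [0.13799489 0.30440873 0.06      ]
 [0.130177   0.37115854 0.06      ]]
```

View pics/c1.png

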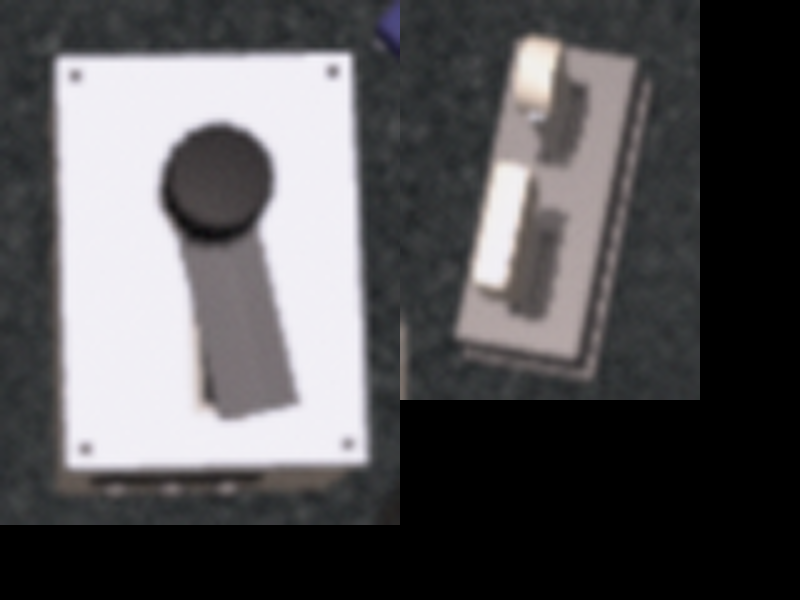

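View pics/c2.png

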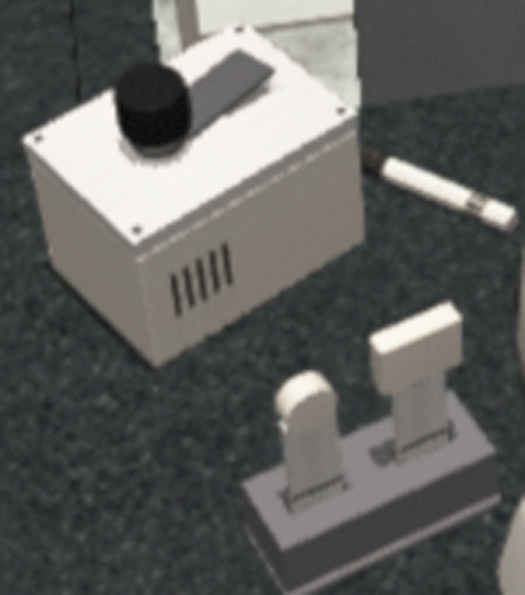

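```bash
cat > fit.py <<'E'
from h import *
from scipy.optimize import least_squares
S=lambda a,s,x,y:(np.array(a)+.5)/s-.5+np.array([x,y])
def fit(L,W,H,top,side,x0):
    loc=np.array([[L/2,W/2],[L/2,-W/2],[-L/2,-W/2],[-L/2,W/2]])
    def f(p,full=False):
        c,s=np.cos(p[2]),np.sin(p[2]);P=np.c_[loc@np.array([[c,s],[-s,c]])+p[:2],np.full(4,H)]
        return np.r_[(proj(P,"top")-top).ravel(),(proj(P,"side")-side).ravel()]
    r=least_squares(f,x0,loss='soft_l1');print(r.x.round(4),r.fun.round(1));return r.x
# order: (+x,+y),(+x,-y),(-x,-y),(-x,+y)
ph=fit(.14,.1,.095,S([[55,57],[353,54],[369,465],[67,468]],5,340,145),S([[137,243],[25,143],[240,28],[357,112]],3.5,195,205),[.445,.195,0])
st=fit(.116,.05,.04,S([[117,42],[237,60],[178,360],[57,338]],5,240,140),S([[288,545],[245,485],[455,390],[497,465]],3.5,195,205),[.47,.33,-.2])
for n,p,l in(("cap",ph,.02),("slot",ph,-.035),("bay-",st,-.028),("bay+",st,.028)):
    print(n,(p[:2]+l*np.array([np.cos(p[2]),np.sin(p[2])])).round(4))
# bar top centre in both cameras (z .123)
print(unproj(S([[103,226]],5,240,140),.122,"top"), unproj(S([[416,330]],3.5,195,205),.122,"side"))
print(unproj(S([[218,168]],5,340,145),.135,"top"), unproj(S([[153,78]],3.5,195,205),.135,"side"))
E
python3 fit.py
```

```text
[0.446  0.1958 0.0046] [-0.3  1.  -1.5  0.5 -1.1 -0.4 -0.3  0.3 -1.4  0.  -1.4 -1.1 -0.3 -2.5
 -0.4 -0.4]
[ 0.4917  0.394  -0.2088] [-2.2 -1.4  0.5 -0.1 -0.7  1.7 -3.6  0.9 -2.   3.7 -2.9 -1.1 -0.9 -1.4
  1.9 -2.6]
cap [0.466  0.1958]
slot [0.411  0.1956]
bay- [0.4643 0.3999]
bay+ [0.5191 0.3882]
[[0.46443072 0.39652877 0.122     ]] [[0.46467014 0.40019556 0.122     ]]
[[0.46867779 0.19552819 0.135     ]] [[0.461091  0.1938765 0.135    ]]
```

Units first: shifts go in shares of 75 cm and turns go in shares of 2 pi rad. So -33.8 cm is -0.4507, 33.1 cm is 0.4413, -0.6 rad is -0.0955.

Request:
{"name": "servo_tool", "arguments": {"moves": [[0.0133, -0.0533, 0, 0], [0.0267, -0.1067, 0, 0], [0.04, -0.16, 0, 0], [0.0533, -0.2133, 0, 0], [0.0667, -0.2667, 0, 0], [0.0867, -0.3333, 0, 0], [0.1333, -0.3533, 0, -0.0159], [0.1867, -0.3733, 0, -0.0318], [0.24, -0.3933, 0, -0.0477], [0.2933, -0.4133, 0, -0.0637], [0.34, -0.4267, 0, -0.0796], [0.3867, -0.44, 0, -0.0955], [0.4413, -0.4507, 0, -0.0955], [0.4413, -0.4507, 0, -0.0955], [0.4413, -0.4507, 0, -0.0955]], "claw": 0}}

```text
time: 1.4
ee_pos: [0.4671, 0.1943, 0.2482]
tcp_rot: [-179.8, -0.1, 131.3]
wrist_force: [-0.0, -0.3, 0.1]
opening: 0.0858
grasp_force: 0.0
```

```bash
python3 - <<'E'
from h import *
o=get_obs();print(o['time'],o['q'].round(1),o['ee_pos'],o['tcp_rot'],o['wrist_force'])
im=camera("wrist");cv2.imwrite("pics/w1.png",im[:,:,::-1])
print(proj([[.466,.1958,.135],[.411,.1956,.095]],"wrist",o))
E
```

```text
1.4 [22.6 -0.9  3.8 94.9 -0.  71.3] [0.4671464  0.19433262 0.24815158] [-1.79809779e+02 -6.41866112e-02  1.31287080e+02] [-0.03848928 -0.32519152  0.14689864]
[[321.16780046 238.47836021]
 [271.02234451 182.12801729]]
```

View pics/w1.png

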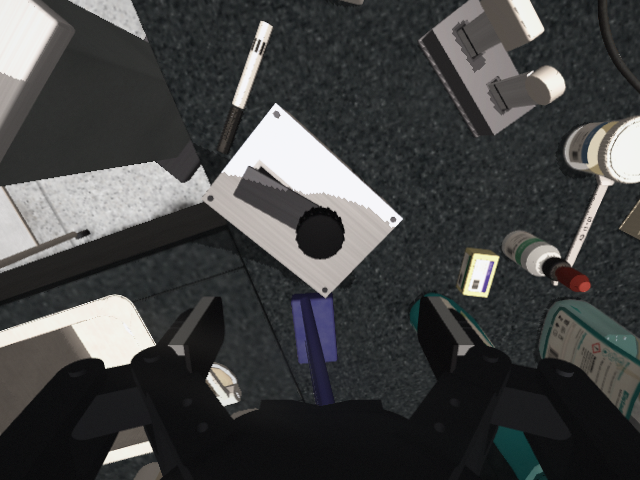

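The wrist view shows the plate corners at about (277,103), (207,200), (325,297) and (402,220), and the cap top at (320,232). I'll refit with these.

```bash
python3 - <<'E'
from h import *
from scipy.optimize import least_squares
o=get_obs()
c=unproj([[402,220],[325,297],[207,200],[277,103]],.095,"wrist",o);print(c.round(4),c.mean(0))
print(unproj([[320,232]],.135,"wrist",o))
print(np.degrees(np.arctan2(*(c[0]-c[3])[1::-1])),np.degrees(np.arctan2(*(c[1]-c[2])[1::-1])))
print(unproj([[248,182]],.1,"wrist",o))
im=cv2.imread("pics/w1.png")
E
```

```text
[[0.5145 0.2449 0.095 ]
 [0.5135 0.1467 0.095 ]
 [0.379  0.1486 0.095 ]
 [0.3751 0.2466 0.095 ]] [0.44551391 0.19668712 0.095     ]
[[0.4612726 0.1992982 0.135    ]]
-0.6878200054562406 -0.7885708164278306
[[0.39606013 0.18460743 0.1       ]]
```

To row units: -12.2 cm is -0.1627, -11 cm is -0.1467.

Request:
{"name": "servo_tool", "arguments": {"moves": [[0, 0.0013, -0.0533, 0], [0, 0.0013, -0.0933, 0], [0, 0.0013, -0.12, 0], [0, 0.0013, -0.1467, 0], [0, 0.0013, -0.1627, 0], [0, 0.0013, -0.1627, 0], [0, 0.0013, -0.1627, 0]]}}

```text
time: 2.03
ee_pos: [0.4653, 0.1965, 0.1287]
tcp_rot: [180.0, 0.0, 131.5]
wrist_force: [-1.4, 0.4, 1.2]
opening: 0.0853
grasp_force: 0.0
```

Request:
{"name": "servo_tool", "arguments": {"moves": [[0, 0, 0, 0], [0, 0, 0, 0], [0, 0, 0, 0], [0, 0, 0, 0], [0, 0, 0, 0], [0, 0, 0, 0], [0, 0, 0, 0], [0, 0, 0, 0], [0, 0, 0, 0]], "claw": 1, "force": 30}}

```text
time: 2.78
ee_pos: [0.4651, 0.1953, 0.1291]
tcp_rot: [-179.9, 0.0, 131.4]
wrist_force: [-8.6, -6.5, 10.2]
opening: 0.0352
grasp_force: 30.2
```

To row units: 1.25 rad is 0.1989.

Request:
{"name": "servo_tool", "arguments": {"moves": [[0, 0, 0, 0.0159], [0, 0, 0, 0.0318], [0, 0, 0, 0.0477], [0, 0, 0, 0.0637], [0, 0, 0, 0.0796], [0, 0, 0, 0.0955], [0, 0, 0, 0.1114], [0, 0, 0, 0.1273], [0, 0, 0, 0.1432], [0, 0, 0, 0.1592], [0, 0, 0, 0.1751], [0, 0, 0, 0.191], [0, 0, 0, 0.1989], [0, 0, 0, 0.1989], [0, 0, 0, 0.1989], [0, 0, 0, 0.1989]]}}

```text
time: 4.12
ee_pos: [0.4651, 0.1953, 0.1291]
tcp_rot: [-179.9, -0.1, -157.0]
wrist_force: [-8.4, -6.7, 10.3]
opening: 0.0352
grasp_force: 30.2
```

Request:
{"name": "servo_tool", "arguments": {"moves": [[0, 0, 0, 0], [0, 0, 0, 0], [0, 0, 0, 0], [0, 0, 0, 0], [0, 0, 0, 0], [0, 0, 0, 0]], "claw": 0}}

```text
time: 4.62
ee_pos: [0.4659, 0.1962, 0.1279]
tcp_rot: [-180.0, -0.0, -157.0]
wrist_force: [0.2, 0.4, -0.5]
opening: 0.0854
grasp_force: 0.0
```

To row units: 17 cm is 0.2267, 14 cm is 0.1867, -0.6 rad is -0.0955.

Request:
{"name": "servo_tool", "arguments": {"moves": [[0, 0, 0.04, 0], [0, 0, 0.08, 0], [0, 0, 0.12, -0.0159], [-0.0133, 0.0267, 0.1467, -0.0318], [-0.02, 0.08, 0.1533, -0.0477], [-0.024, 0.1333, 0.1533, -0.0637], [-0.0267, 0.1867, 0.1533, -0.0796], [-0.0267, 0.2267, 0.1533, -0.0955], [-0.0267, 0.2267, 0.1533, -0.0955], [-0.0267, 0.2267, 0.1533, -0.0955]]}}

```text
time: 5.45
ee_pos: [0.4454, 0.3675, 0.2421]
tcp_rot: [-179.9, -0.0, 168.8]
wrist_force: [-0.5, -0.6, -0.6]
opening: 0.0855
grasp_force: 0.0
```

```bash
python3 - <<'E'
from h import *
o=get_obs();print(o['time'],o['q'].round(1),o['ee_pos'],o['tcp_rot'],o['wrist_force'])
im=camera("wrist");cv2.imwrite("pics/w2.png",im[:,:,::-1])
print(proj([[.4643,.3999,.122],[.5191,.3882,.117],[.411,.196,.095]],"wrist",o))
E
```

```text
5.45 [39.5  8.7 13.3 94.7 -0.  50.7] [0.44543177 0.36749079 0.24211536] [-1.79931719e+02 -4.76660703e-02  1.68842448e+02] [-0.54807857 -0.59837109 -0.57547818]
[[366.09763702 252.99077524]
 [361.51973739 313.79937163]
 [113.4452547  227.53758026]]
```

View pics/w2.png

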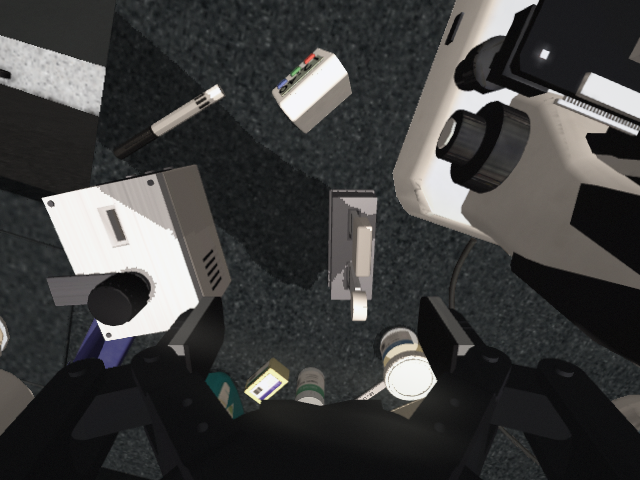

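The cap is open and the slot is clear at (115,226). The bar grip is at (364,250) with the disc below it at (360,306), and the microscope knob tip is near (447,130).

```bash
python3 - <<'E'
from h import *
o=get_obs()
im=cv2.imread("pics/w2.png")
a=cv2.resize(im[180:330,310:400],None,fx=4,fy=4,interpolation=cv2.INTER_CUBIC)
b=cv2.resize(im[190:260,80:150],None,fx=5,fy=5,interpolation=cv2.INTER_CUBIC)
z=np.zeros((600,800,3),np.uint8);z[:600,:360]=a;z[:350,400:750]=b
cv2.imwrite("pics/c3.png",z)
print("knob",unproj([[447,130]],.05,"wrist",o),unproj([[447,130]],.12,"wrist",o),unproj([[397,180],[420,213]],.03,"wrist",o))
print("slot",unproj([[115,226]],.095,"wrist",o))
E
```

```text
knob [[0.38987035 0.49400248 0.05      ]] [[0.38571088 0.46905252 0.12      ]] [[0.42934377 0.4477489  0.03      ]
 [0.46754054 0.46672951 0.03      ]]
slot [[0.41023645 0.19651248 0.095     ]]
```

View pics/c3.png

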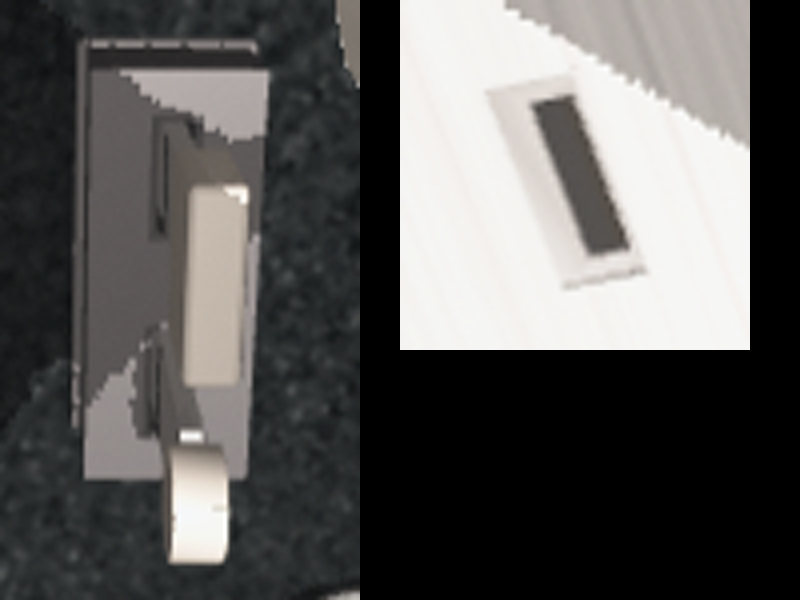

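```bash
python3 - <<'E'
from h import *
o=get_obs()
S=lambda a,s,x,y:(np.array(a)+.5)/s-.5+np.array([x,y])
c=unproj(S([[190,187],[249,187],[240,383],[185,383]],4,310,180),.123,"wrist",o);print(c.round(4),c.mean(0))
d=c[3]-c[0]+c[2]-c[1];print(np.degrees(np.arctan2(d[1],d[0])))
e=unproj(S([[85,90],[178,68],[247,270],[165,288]],5,80,190),.095,"wrist",o);print(e.round(4),e.mean(0))
d=e[3]-e[0]+e[2]-e[1];print(np.degrees(np.arctan2(d[1],d[0])))
s=unproj(S([[90,68],[268,70],[247,480],[83,478]],4,310,180),.04,"wrist",o);print(s.round(4),s.mean(0))
E
```

```text
[[0.442  0.3954 0.123 ]
 [0.4441 0.4063 0.123 ]
 [0.4835 0.3986 0.123 ]
 [0.4814 0.388  0.123 ]] [0.46274594 0.39708852 0.123     ]
-10.89091218789241
[[0.3922 0.1872 0.095 ]
 [0.3918 0.204  0.095 ]
 [0.4274 0.2026 0.095 ]
 [0.4277 0.1874 0.095 ]] [0.40978237 0.19528672 0.095     ]
-0.9458300344556304
[[0.4315 0.381  0.04  ]
 [0.4404 0.4239 0.04  ]
 [0.5505 0.4021 0.04  ]
 [0.5413 0.3586 0.04  ]] [0.49093309 0.39138434 0.04      ]
```

```bash
python3 - <<'E'
from h import *
o=get_obs()
for z in(.03,.1,.15,.2,.25): print(z,unproj([[188,170],[195,190],[212,220],[240,205],[228,183]],z,"top")[:,:2].round(3).tolist(),unproj([[515,265],[530,100]],z,"wrist",o)[:,:2].round(3).tolist())
E
```

```text
0.03 [[0.516, 0.544], [0.478, 0.53], [0.421, 0.497], [0.448, 0.446], [0.489, 0.468]] [[0.545, 0.562], [0.379, 0.581]]
0.1 [[0.498, 0.524], [0.463, 0.511], [0.411, 0.481], [0.435, 0.434], [0.474, 0.454]] [[0.509, 0.525], [0.377, 0.539]]
0.15 [[0.486, 0.51], [0.452, 0.498], [0.403, 0.47], [0.426, 0.425], [0.462, 0.445]] [[0.483, 0.498], [0.376, 0.509]]
0.2 [[0.473, 0.496], [0.442, 0.485], [0.396, 0.458], [0.417, 0.416], [0.451, 0.435]] [[0.457, 0.471], [0.375, 0.48]]
0.25 [[0.46, 0.483], [0.431, 0.472], [0.388, 0.447], [0.408, 0.408], [0.44, 0.425]] [[0.431, 0.444], [0.374, 0.45]]
```

To row units: -13.3 cm is -0.1773, -12.5 cm is -0.1667.

Request:
{"name": "servo_tool", "arguments": {"moves": [[0.0227, 0.0413, 0, 0], [0.0227, 0.0413, 0, 0], [0.0227, 0.0413, -0.04, 0], [0.0227, 0.0413, -0.08, 0], [0.0227, 0.0413, -0.12, 0], [0.0227, 0.0413, -0.1467, 0], [0.0227, 0.0413, -0.1667, 0], [0.0227, 0.0413, -0.1773, 0], [0.0227, 0.0413, -0.1773, 0], [0.0227, 0.0413, -0.1773, 0]], "claw": 0.45}}

```text
time: 6.33
ee_pos: [0.4633, 0.3966, 0.1108]
tcp_rot: [180.0, 0.0, 168.6]
wrist_force: [-0.9, -0.0, 0.6]
opening: 0.047
grasp_force: 0.0
```

Request:
{"name": "servo_tool", "arguments": {"moves": [[0, 0, 0, 0], [0, 0, 0, 0], [0, 0, 0, 0], [0, 0, 0, 0], [0, 0, 0, 0], [0, 0, 0, 0], [0, 0, 0, 0], [0, 0, 0, 0], [0, 0, 0, 0]], "claw": 1, "force": 35}}

```text
time: 7.08
ee_pos: [0.4633, 0.3976, 0.1113]
tcp_rot: [179.9, 0.1, 168.7]
wrist_force: [0.0, 0.0, 5.5]
opening: 0.0112
grasp_force: 35.5
```

To row units: -20.2 cm is -0.2693, -19 cm is -0.2533, 0.19 rad is 0.0302.

Request:
{"name": "servo_tool", "arguments": {"moves": [[0, 0, 0.0133, 0], [0, 0, 0.04, 0], [0, 0, 0.08, 0], [0, 0, 0.12, 0], [0, 0, 0.16, 0], [0, 0, 0.2, 0], [0, 0, 0.2, 0], [-0.0267, -0.0267, 0.2, 0], [-0.0467, -0.0667, 0.2, 0.008], [-0.0693, -0.1067, 0.2, 0.0159], [-0.0693, -0.1467, 0.2, 0.0239], [-0.0693, -0.1867, 0.2, 0.0302], [-0.0693, -0.2267, 0.2, 0.0302], [-0.0693, -0.2533, 0.2, 0.0302], [-0.0693, -0.2693, 0.2, 0.0302], [-0.0693, -0.2693, 0.2, 0.0302], [-0.0693, -0.2693, 0.2, 0.0302], [-0.0693, -0.2693, 0.2, 0.0302], [-0.0693, -0.2693, 0.2, 0.0302]]}}

```text
time: 8.67
ee_pos: [0.4109, 0.1961, 0.2598]
tcp_rot: [-180.0, -0.0, 179.6]
wrist_force: [-0.5, 0.4, -0.7]
opening: 0.0111
grasp_force: 34.6
```

```bash
python3 - <<'E'
from h import *
o=get_obs();print(o['time'],o['ee_pos'],o['tcp_rot'],o['wrist_force'],o['opening'])
im=camera("wrist")[:,:,::-1];t=camera("top")[:,:,::-1];s=camera("side")[:,:,::-1]
for n,i in zip("wts",(im,t,s)):cv2.imwrite(f"pics/{n}3.png",i)
p=proj([o['ee_pos'],o['ee_pos']-[0,0,.104],[.4105,.1955,.095]],"side",o);print(p, proj([o['ee_pos']-[0,0,.104],[.4105,.1955,.095]],"wrist",o))
f=lambda i,x,y,w,h,k:cv2.resize(i[y:y+h,x:x+w],(int(w*k),int(h*k)),interpolation=cv2.INTER_CUBIC)
z=np.zeros((600,800,3),np.uint8)
z[:600,:400]=f(s,180,90,133,200,3)[:600,:400] if 0 else cv2.resize(s[90:290,187:320],(400,600),interpolation=cv2.INTER_CUBIC)
z[:480,400:800]=cv2.resize(im[120:360,220:420],(400,480),interpolation=cv2.INTER_CUBIC)
cv2.imwrite("pics/c4.png",z)
E
```

```text
8.6667 [0.4109255  0.19606499 0.25976619] [-1.79998994e+02 -2.64151093e-02  1.79612313e+02] [-0.48157348  0.37034649 -0.67288521] 0.011134239872757608
[[255.20184616 156.98685388]
 [261.11925986 205.88105913]
 [264.23816743 231.31430694]] [[320.04884865 244.42832904]
 [319.47043823 222.33716781]]
```

View pics/c4.png

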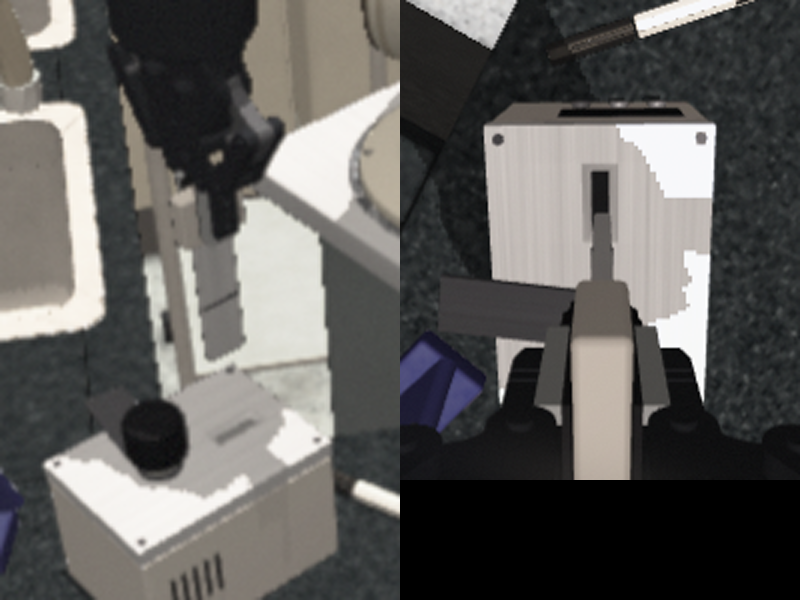

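The blade is held upright. In the wrist view the foot (u≈320, edge v≈226.5) lines up with the slot (u≈320, bevel v≈202–241).

```bash
python3 - <<'E'
from h import *
o=get_obs();o['ee_pos']=np.array([.4109,.1961,.2598])
print("foot far edge",unproj([[320.1,226.3]],.1558,"wrist",o),"expect x",.4109-.013)
print("slot bevel",unproj([[311,202.2],[328.5,202.2],[311,240.5],[328.5,240.5],[319.8,205],[319.8,221.5]],.095,"wrist",o).round(4))
# side: foot & slot centre
S=lambda a:(np.array(a)+.5)/3-.5+np.array([187,90])
print("side slot",unproj(S([[238,431]]),.095,"side"),"foot",unproj(S([[224,352]]),.1558,"side"), "line", unproj(S([[220,301]]),.1958,"side"))
E
```

```text
foot far edge [[0.39741877 0.19620869 0.1558    ]] expect x 0.3979
slot bevel [[0.3922 0.1882 0.095 ]
 [0.3923 0.2035 0.095 ]
 [0.4274 0.1877 0.095 ]
 [0.4275 0.2036 0.095 ]
 [0.3948 0.1959 0.095 ]
 [0.4097 0.1958 0.095 ]]
side slot [[0.41142618 0.20208024 0.095     ]] foot [[0.41250947 0.19883304 0.1558    ]] line [[0.41314449 0.2021289  0.1958    ]]
```

To row units: -7 cm is -0.0933, -0.05 cm is -0.0007.

Request:
{"name": "servo_tool", "arguments": {"moves": [[-0.0007, 0, -0.0267, 0], [-0.0007, 0, -0.0533, 0], [-0.0007, 0, -0.0667, 0], [-0.0007, 0, -0.072, 0], [-0.0007, 0, -0.076, 0], [-0.0007, 0, -0.08, 0], [-0.0007, 0, -0.0827, 0], [-0.0007, 0, -0.0853, 0], [-0.0007, 0, -0.088, 0], [-0.0007, 0, -0.0907, 0], [-0.0007, 0, -0.0933, 0], [-0.0007, 0, -0.0933, 0], [-0.0007, 0, -0.0933, 0]]}}

```text
time: 9.9
ee_pos: [0.4104, 0.1952, 0.1899]
tcp_rot: [-180.0, -0.0, 179.6]
wrist_force: [-0.5, -0.3, -0.4]
opening: 0.0119
grasp_force: 34.6
```

To row units: -3 cm is -0.04, -2.7 cm is -0.036.

Request:
{"name": "servo_tool", "arguments": {"moves": [[0, 0, -0.004, 0], [0, 0, -0.008, 0], [0, 0, -0.012, 0], [0, 0, -0.016, 0], [0, 0, -0.02, 0], [0, 0, -0.024, 0], [0, 0, -0.028, 0], [0, 0, -0.032, 0], [0, 0, -0.036, 0], [0, 0, -0.04, 0], [0, 0, -0.04, 0], [0, 0, -0.04, 0], [0, 0, -0.04, 0], [0, 0, -0.04, 0]]}}

```text
time: 11.07
ee_pos: [0.4105, 0.1952, 0.1602]
tcp_rot: [180.0, 0.0, 179.6]
wrist_force: [0.1, -0.4, -0.3]
opening: 0.0115
grasp_force: 34.6
```

```bash
python3 - <<'E'
from h import *
o=get_obs();print(o['time'],o['ee_pos'],o['tcp_rot'],o['wrist_force'],o['opening'],o['grasp_force'])
im=camera("wrist")[:,:,::-1];s=camera("side")[:,:,::-1]
z=np.zeros((600,800,3),np.uint8)
z[:600,:400]=cv2.resize(s[140:260,215:295],(400,600),interpolation=cv2.INTER_CUBIC)
z[:480,400:800]=cv2.resize(im[120:360,220:420],(400,480),interpolation=cv2.INTER_CUBIC)
cv2.imwrite("pics/c5.png",z)
E
```

```text
11.0667 [0.41049299 0.1952229  0.16017274] [1.79994249e+02 1.67417556e-02 1.79552981e+02] [ 0.12440476 -0.42101098 -0.31006188] 0.01152195751792218 34.589853286743164
```

View pics/c5.png

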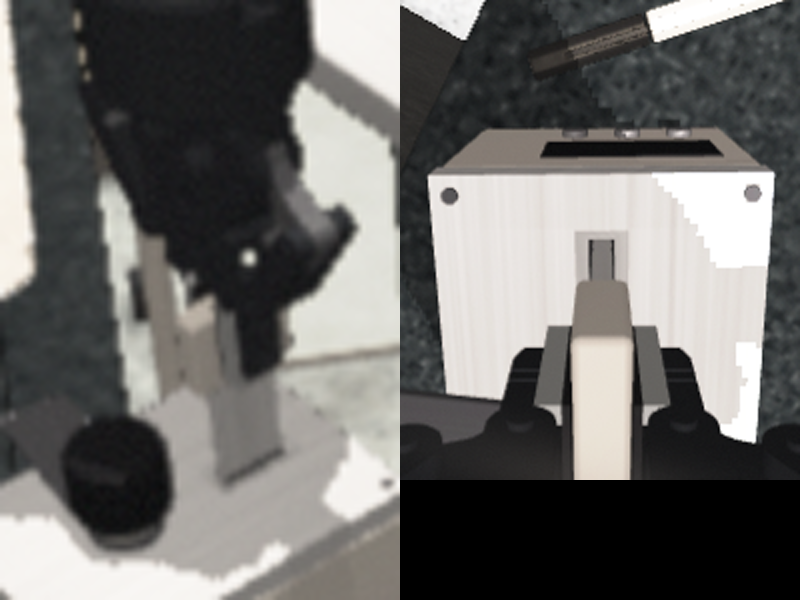

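The blade sits centred in the slot with its line at the mouth, the cap is open, and there is no contact load. I'm handing it in.

```bash
python3 -c "
from workcell import *
print(job_done())"
```

```text
the job is handed in; nothing more can be done
None
```

I twisted the cap about 1.25 rad anticlockwise and handed the job in with the bar-grip blade held upright in the photometer's slot, its scribed line level with the mouth to within about 2 mm by the arm's position; no verdict came back.

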